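# Draw the sanding board out from under the stack of part cases

## Task

The sanding board is trapped under the stack of three part cases. Gently set the steel bridge weight astride the board until it just touches the slightly open drawer of the lowest case without shoving the stack, let go of it, then draw the board straight out by its grip through the bridge's opening, without rubbing hard on its sides, so that the stack settles onto the desk still standing in its place. Lay the board flat in the middle of the cutting mat and let go, leaving the bridge standing and the other things on the desk alone.

Things in the scene. Friction and masses are not known exactly. Their poses are not given: they have to be found in the camera images.
- board: Plywood sanding board lying flat on the desk, 60 mm (its x) by 220 mm (its y) by 6 mm thick, about 75 g. Origin: centre of its underside. At its +y end stands a wooden grip; the cases stand on its -y half. It is to be drawn out along its own +y.
- board_grip (a point): Centre of the board's grip, a square wooden post 24 x 24 mm and 46 mm tall standing on the board's top; the point is 29 mm above the board's underside and 92 mm from the board's centre along its +y. Axes as the board's.
- case_low: Lowest of three grey part cases, 120 (x) by 100 (y) by 26 mm tall, resting on the board about 60 mm behind its centre. Origin: centre of its underside. Its front is the +y face, 50 mm off, towards the grip; from it a 100 mm wide stuck drawer (3 to 21 mm up) stands out by 2 to 26 mm, different each time and not reported, too stiff to push in below 15 N.
- case_mid: Middle case, same size, 95 to 150 g like each of them, drawer shut, resting on the lowest one. Origin: centre of its underside.
- case_top: Top case, same size, drawer shut, resting on the middle one. Origin: centre of its underside; the stack's top is 26 mm higher.
- bridge: Dark steel bridge-shaped weight, 0.95 kg, on thin rubber feet (let go, it stays put against about 4.5 to 6 N): 112 mm (its x) by 40 mm (its y), body 26 mm tall, with an opening through it along y under its middle, 66 mm wide and 14 mm high, made for the 60 mm board to lie through. Origin: centre of its underside. Same shape both ways round.
- bridge_handle (a point): Centre of the bridge's handle, an upright steel block 30 mm (x) by 24 mm (y), standing on the middle of the bridge from 26 to 72 mm above its underside; the point is 49 mm above the underside. Axes as the bridge's.
- mat: Green cutting mat, 300 mm (its x) by 240 mm (its y), 2 mm thick, fixed to the desk. Origin: centre of its underside, at desk height.
- paint_jar: Small grey paint jar with a white cap, 36 mm across, 50 mm tall; a bystander. Origin: centre of its underside.
- mug: White mug, 76 mm across, 85 mm tall; a bystander. Origin: centre of its underside.
- driver: Black-handled screwdriver about 200 mm long, lying on the desk; a bystander.
Things that resemble listed ones, but are neither listed nor needed, are in the scene too. What is shaped like the case_top but yellow is not meant.

How it is judged:
By the outcome, as a careful person would: the job done as asked, in the order asked, and still so for the second after the job is handed in, with the robot touching nothing.
It also fails if it takes over 72 s, if anything falls off the work surface, if the arm or the gripper's body presses on something with over 40 N, if the wrist force passes 120 N, or if a joint passes its speed limit or range.

## Robot

A 6-joint arm with a two-finger parallel gripper is mounted at the origin on the work surface. World frame = base frame: x ahead of the robot, y to its left, z up, the work surface at z = 0. Lengths are in mm, angles in rad, forces in N, time in s.
With the tool pointing down it reaches from about 300 to 775 mm from the base axis. Payload 14.6 kg.
Tool frame: the origin (TCP) lies between the finger pads; the fingertips stand 22 mm ahead of it and the grasp point (between the pads) lies 3 mm ahead of it (finger_overhang is the distance from the TCP to the fingertips, in mm); z points along the fingers, y is the direction in which the jaws open and shut (so a half turn about z gives the same grasp; the last joint's range is limited). The gripper opens to 94 mm and grips with 3 to 60 N. Pads are 16 mm wide; open, the fingers measure 119 mm over their backs; the gripper's body (75 mm by 177 mm) begins 78 mm behind the grasp point.
Start: joints at [-1.278, 0.3, 1.521, -0, 1.321, -0.067], TCP at [193.64, -514.774, 196.946] pointing down, gripper open.
Joint ranges: [-3.03, 3.03], [-0.79, 2.21], [0.23, 2.52], [-1.04, 4.18], [0, 3.07], [-2.55, 2.55]. Speed limits (rad/s): [2.22, 2.22, 2.57, 3.14, 3.14, 3.14].

## Interface

Orientations are given as [roll, pitch, yaw] about the fixed x, y, z axes, in that order (R = Rz(yaw) Ry(pitch) Rx(roll)).
In Python, from cell import * gives the robot as it stands.
- The arm moves only by the tool jog_arm, never from a script. Its argument "increments" is a list of rows, each a list of 7 numbers: the shift along the tool's x, y, z in cm, then the turn, a rotation vector about the tool's x, y, z in degrees, then the finger opening in cm, from 0 to 9.4. In form: [[x, y, z, wx, wy, wz, grip], ...]. A call has 1 to 20 rows; each row shifts and turns the commanded pose from where the row before left it, along the tool's axes as they then stand; what a row does not reach is not made up. A row lasts 1/8 s, in which the tool goes at most 62.5 mm and 10.7 degrees, less where a joint would pass 70% of its speed; a pose out of reach is approached as far as the arm can. A call is refused whole if a number of a shift passes 6.25 or a number of a turn 10.7, either way. A call with a gripper value outside its range is refused whole. The fingers move at their own pace and stop on an object; "squeeze" is the grip in N (left out, the last holds). Time passes only in rows, so rows that do not move let the fingers close. It gives the time, the measured TCP pose, the force and the opening at its end, in the units of the state.
- read_state(): the state, without advancing time (a new reading comes with each control period).
- camera(name): name is "scene" or "side" or "wrist"; returns a dict with "image" (384x512x3 uint8, red, green, blue), "K" (3x3 intrinsics, pixels), "rvec" (rotation vector, rad) and "tvec" (3), from world to camera coordinates, as OpenCV has them. Camera axes: x right, y down, z forward; pixel columns grow to the right and rows downward; lengths in mm; the calibration is good to about 2 mm. A picture is of the moment at which its call begins. There is no depth.
- sign_off(): hands the job in, once; it reports no verdict.
Trained networks look in a picture, given as the dict that the camera call returned (one of the last four; its "shot" number tells which), for a name from the list of things; names that differ only in an ending like _2 or _b are one class to them, and where a whole thing is asked for, a point or a joint stands for the part that bears it (a point fixed in the world has none). Each returns a list of dicts, best first, with "conf" (0 to 1); they miss things now and then, are a little off and sometimes report something else, mostly with a low value. They report only what shows in the picture. A call takes as long as a camera call. They do not tell look-alikes from the thing itself.
- recognise(picture, name): "centre" ([x, y, z] in mm, in the coordinates of the camera as it stood for that picture, good to about 4 mm: the middle of the surface that is visible of it).
- regions_of(picture, name): "mask" (384x512 bool, what is visible of it).
The state is a dict: "clock": time; "joints": joint angles; "qd": joint speeds; "effort": joint torques, N m; "eef_pos": TCP position; "eef_rot": TCP orientation; "wrist_force": force on the tool from outside, world axes, zero at the start; "moment": the same for the moment, N m; "finger_gap": finger opening in mm.
Only numpy, scipy, OpenCV 4.12 (cv2) and the standard library are available. Lean on these libraries where they do the work, as an engineer would, in place of code of your own. Each camera call takes 0.05 s, during which the arm holds its last target.

## Working session

There is one attempt and no reset: what is moved stays moved. The work goes in short steps, Python scripts to look and compute and a tool call to move; the robot and the scene stay as the last step left them, time stands still between calls to the robot, and variables do not carry over. Pictures are saved under pics/ and viewed, and the job is handed in when it is done.

Besides the shell and the picture viewer there is one more tool, called after "Emit:" as name(argument=value, ...) on one line, values as JSON. jog_arm: Moves the arm, as the interface text tells. Its arguments: {"type":"object","properties":{"increments":{"type":"array"},"squeeze":{"type":"number"}},"required":["increments"]}

```bash
ls; mkdir -p pics; python3 - <<'E'
from cell import *
import cv2
for n in ["scene","side","wrist"]:
    c=camera(n); cv2.imwrite(f"pics/{n}0.png",c["image"][:,:,::-1]); print(n,c["K"],c["rvec"],c["tvec"])
print(read_state())
E
```

```text
pics
scene [[446.63686399   0.         258.6021795 ]
 [  0.         446.63686399 185.11556825]
 [  0.           0.           1.        ]] [ 0.79926895  2.61356812 -1.04478818] [ 517.60013969 -159.00171103 1382.85134724]
side [[428.14685431   0.         246.99516609]
 [  0.         428.14685431 197.61153688]
 [  0.           0.           1.        ]] [ 0.71581713 -2.60841691  1.10992304] [463.74238361 279.30708443 954.9837874 ]
wrist [[334.68011216   0.         256.45859852]
 [  0.         334.68011216 193.25154056]
 [  0.           0.           1.        ]] [-2.38246745  1.64904865  0.24080711] [-548.94548307  -29.83097398  394.17460253]
{'clock': 0.15, 'joints': array([-1.27760610e+00,  3.00345288e-01,  1.52140974e+00,  2.37389961e-05,
        1.32069816e+00, -6.65834201e-02]), 'qd': array([ 0.00097446, -0.00166073, -0.00380987, -0.00060455,  0.00015114,
       -0.0003608 ]), 'effort': array([ 2.10992694e-03, -5.31951034e+01, -3.52819419e+01,  7.08380551e-02,
        2.35905068e-02, -4.49066943e-05]), 'eef_pos': array([ 193.58950569, -514.59512208,  196.5278323 ]), 'eef_rot': array([-3.14073556e+00, -8.01993851e-05,  3.59767723e-01]), 'wrist_force': array([-0.16720095, -0.05453195, -0.43528537]), 'moment': array([ 0.0226522 , -0.04643569, -0.00932438]), 'finger_gap': 94.09514761847453}
```

View pics/scene0.png

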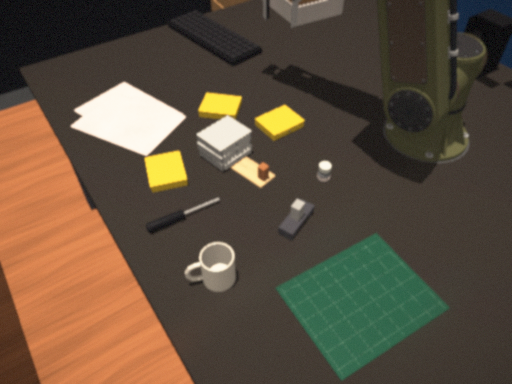

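View pics/side0.png

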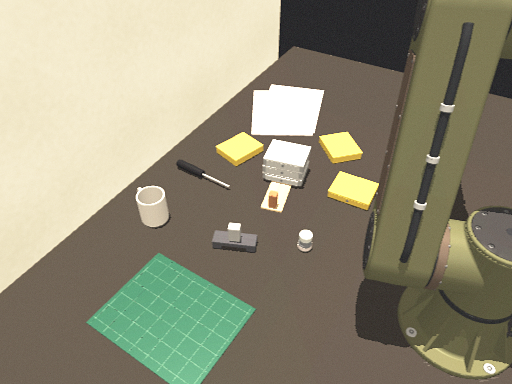

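View pics/wrist0.png

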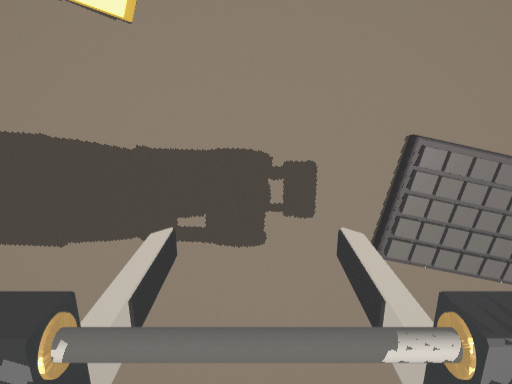

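The scene view shows the grey stack at (225,142), with the board and its grip at (255,172) and (263,170). The bridge is at (297,218), the jar at (324,171), the mug at (217,267), the mat at (362,300) and the driver at (182,214). The look-alikes are the yellow cases at (220,105), (279,122) and (166,170).

```bash
cat > h.py <<'E'
from cell import *
import cv2, numpy as np
from scipy.optimize import least_squares
def RT(c):
    return cv2.Rodrigues(np.array(c["rvec"],float))[0], np.array(c["tvec"],float).ravel()
def ray(c,u,v,z):
    R,t=RT(c); d=R.T@np.linalg.solve(c["K"],[u,v,1.]); o=-R.T@t
    return o+d*(z-o[2])/d[2]
def proj(c,P):
    return cv2.projectPoints(np.asarray(P,float).reshape(-1,3),np.array(c["rvec"],float),np.array(c["tvec"],float),c["K"],None)[0].reshape(-1,2)
def tow(c,p):
    R,t=RT(c); return R.T@(np.array(p)-t)
def box(x,y,yaw,x0,x1,y0,y1,z0,z1):
    P=np.array([[a,b,d] for d in (z0,z1) for a,b in ((x0,y0),(x1,y0),(x1,y1),(x0,y1))],float)
    cs,s=np.cos(yaw),np.sin(yaw)
    Q=P.copy(); Q[:,0]=x+cs*P[:,0]-s*P[:,1]; Q[:,1]=y+s*P[:,0]+cs*P[:,1]; return Q
EDG=[(0,1),(1,2),(2,3),(3,0),(4,5),(5,6),(6,7),(7,4),(0,4),(1,5),(2,6),(3,7)]
def draw(im,c,Q,S=1,off=(0,0),col=(0,0,255)):
    p=(proj(c,Q)-off)*S+ (S-1)/2
    for a,b in EDG: cv2.line(im,tuple(int(round(v*8)) for v in p[a]),tuple(int(round(v*8)) for v in p[b]),col,1,cv2.LINE_AA,3)
def crop(c,u0,v0,w,hh,S): return cv2.resize(c["image"][v0:v0+hh,u0:u0+w,::-1],None,fx=S,fy=S,interpolation=cv2.INTER_CUBIC)
E
python3 - <<'E'
from h import *
for n in ["scene","side"]:
    c=camera(n)
    for k in ["board","board_grip","case_low","case_top","bridge","bridge_handle","mat","paint_jar","mug","driver"]:
        for r in recognise(c,k)[:4]:
            w=tow(c,r["centre"]); print(n,k,round(r["conf"],2),w.round(0),proj(c,w).round(0)[0])
    if n=="scene": cv2.imwrite("pics/sc_crop.png",crop(c,180,100,160,150,4))
    else: cv2.imwrite("pics/si_crop.png",crop(c,190,120,150,140,4))
E
```

```text
scene board 0.98 [ 542. -144.    5.] [254. 175.]
scene board_grip 0.84 [ 540. -148.    0.] [254. 175.]
scene case_low 0.53 [793.  78.  52.] [215. 263.]
scene case_top 0.97 [ 568. -255.   84.] [224. 136.]
scene case_top 0.94 [ 475. -457.   25.] [218. 105.]
scene case_top 0.72 [ 749. -274.   26.] [166. 172.]
scene bridge 0.61 [554.  62.  22.] [296. 220.]
scene bridge_handle 0.84 [561.  60.  22.] [293. 221.]
scene bridge_handle 0.6 [395. -21.  37.] [324. 172.]
scene mat 0.79 [569. 317.   2.] [360. 304.]
scene paint_jar 0.6 [394. -23.  34.] [324. 172.]
scene mug 0.9 [792.  77.  49.] [215. 263.]
scene driver 0.74 [ 811. -123.   15.] [170. 219.]
side board 0.81 [ 531. -135.    6.] [274. 201.]
side board_grip 0.74 [ 528. -132.    7.] [274. 201.]
side case_low 0.87 [ 538. -213.   26.] [284. 179.]
side case_low 0.55 [ 528. -132.    4.] [274. 202.]
side case_top 0.9 [ 556. -249.   81.] [286. 156.]
side case_top 0.89 [ 349. -275.   25.] [353. 189.]
side case_top 0.72 [ 732. -272.   24.] [239. 149.]
side case_top 0.66 [ 459. -449.   27.] [340. 146.]
side bridge 0.6 [539.  65.  23.] [234. 241.]
side bridge_handle 0.91 [545.  61.  26.] [233. 239.]
side mat 0.69 [547. 318.   3.] [172. 320.]
side paint_jar 0.71 [383. -18.  37.] [304. 240.]
side mug 0.82 [779.  96.  55.] [153. 207.]
```

View pics/sc_crop.png

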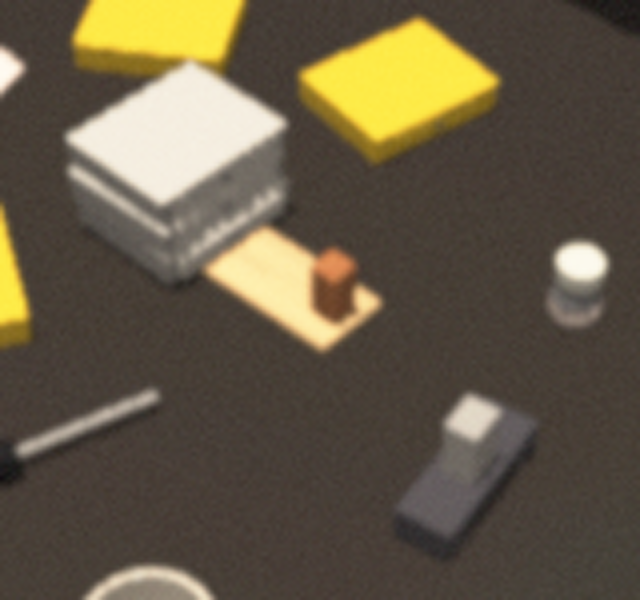

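View pics/si_crop.png

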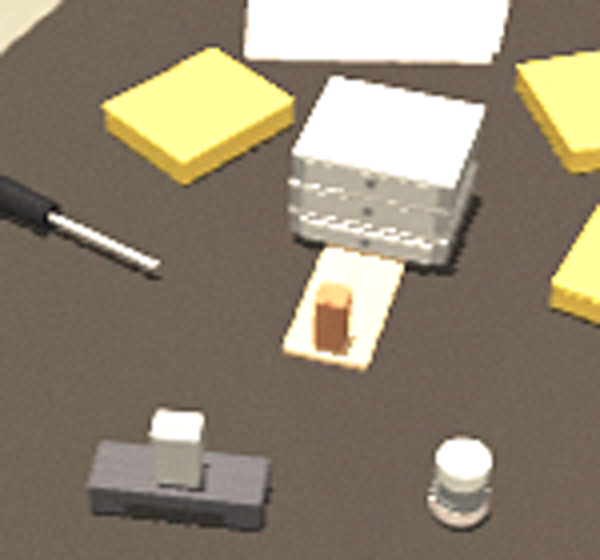

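```bash
cat >> h.py <<'E'
from scipy.spatial.transform import Rotation as Ro
def tool(s=None):
    s=s or read_state(); return Ro.from_euler("xyz",s["eef_rot"]).as_matrix(), np.array(s["eef_pos"])
def inc(target,s=None):
    R,p=tool(s); return R.T@(np.array(target)-p)/10
E
python3 - <<'E'
from h import *
c=camera("wrist");R,t=RT(c);Rt,p=tool()
o=-R.T@t
print("cam in tool",(Rt.T@(o-p)).round(1)); print("cam axes in tool\n",(Rt.T@R.T).round(3))
print(inc([480,-80,330]))
E
```

```text
cam in tool [ 8.270e+01 -1.000e-01 -1.888e+02]
cam axes in tool
 [[-0.    -0.959 -0.283]
 [ 1.     0.    -0.001]
 [ 0.001 -0.283  0.959]]
[ 42.111138   -30.6111611  -13.30599746]
```

Emit:
jog_arm(increments=[[4.6,-3.3,-0.4,0,0,0,9.4],[4.6,-3.3,-0.4,0,0,0,9.4],[4.6,-3.3,-0.4,0,0,0,9.4],[4.6,-3.3,-0.4,0,0,0,9.4],[4.6,-3.3,-0.4,0,0,0,9.4],[4.6,-3.3,-0.4,0,0,0,9.4],[4.6,-3.3,-0.4,0,0,0,9.4],[4.6,-3.3,-0.4,0,0,10.3,9.4],[4.0,-4.8,0,0,0,10.3,9.4],[0,0,0,0,0,0,9.4],[0,0,0,0,0,0,9.4]])

```text
clock: 2.68
eef_pos: [469.1, -94.6, 228.5]
eef_rot: [3.141, 0.0, 0.04]
wrist_force: [-0.6, 0.2, 0.4]
finger_gap: 93.9
```

```bash
python3 - <<'E'
from h import *
c=camera("wrist"); cv2.imwrite("pics/w1.png",c["image"][:,:,::-1]); print(read_state()["eef_pos"],read_state()["eef_rot"],read_state()["clock"])
for k in ["board","board_grip","case_low","case_top","bridge","bridge_handle","paint_jar","mug","driver"]:
    for r in recognise(c,k)[:3]:
        w=tow(c,r["centre"]); print(k,round(r["conf"],2),w.round(0),proj(c,w).round(0)[0])
E
```

```text
[468.93793639 -95.02102109 228.61262106] [3.14144316e+00 1.38658457e-04 3.82560850e-02] 2.725
board 0.93 [ 539. -157.    9.] [312. 107.]
board 0.69 [545.  52.  28.] [129.  95.]
board_grip 0.92 [ 535. -157.    9.] [312. 111.]
case_low 0.71 [ 550. -212.   25.] [364. 100.]
case_top 0.86 [ 377. -292.   29.] [410. 244.]
case_top 0.7 [ 454. -394.   17.] [497. 187.]
case_top 0.58 [ 567. -266.   86.] [443.  85.]
bridge 0.88 [546.  54.  29.] [126.  95.]
bridge_handle 0.71 [547.  52.  24.] [129.  94.]
paint_jar 0.76 [386. -30.  49.] [200. 236.]
mug 0.48 [ 568. -219.   48.] [380.  83.]
```

View pics/w1.png

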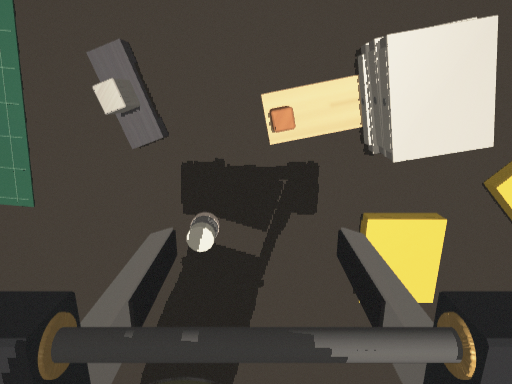

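The wrist view is clear: bridge at (126,95) with its handle at (109,96), board at (312,107) with its grip at (283,119), stack top at (440,88), jar at (203,232). A yellow case is at (405,245). I'll crop for the corners.

```bash
python3 - <<'E'
from h import *
import pickle
c=camera("wrist"); pickle.dump({k:c[k] for k in("image","K","rvec","tvec")},open("w1.pkl","wb"))
def cr(u0,v0,w,hh,S,n):
    im=crop(c,u0,v0,w,hh,S)
    for u in range(u0-u0%10+10,u0+w,10): cv2.putText(im,str(u),((u-u0)*S,8),0,.3,(0,255,255),1); cv2.line(im,((u-u0)*S,10),((u-u0)*S,14),(0,255,255),1)
    for v in range(v0-v0%10+10,v0+hh,10): cv2.putText(im,str(v),(0,(v-v0)*S),0,.3,(0,255,255),1)
    cv2.imwrite(n,im)
cr(80,30,95,125,4,"pics/w1b.png"); cr(255,10,250,160,3,"pics/w1s.png")
E
```

```text
(no output)
```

View pics/w1b.png

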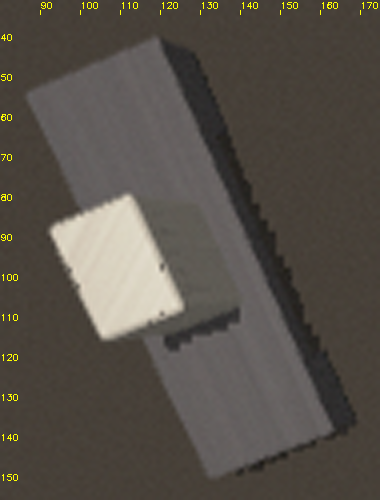

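View pics/w1s.png

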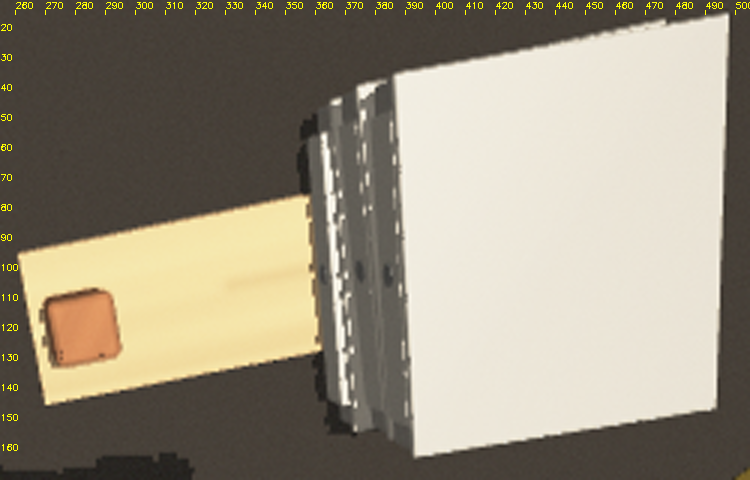

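```bash
cat > fit1.py <<'E'
from h import *
import pickle
c=pickle.load(open("w1.pkl","rb"))
def fit(groups,x0):
    # groups: (local pts 3d, px)
    L=np.vstack([g[0] for g in groups]);U=np.vstack([g[1] for g in groups])-.4
    def W(p):
        cs,s=np.cos(p[2]),np.sin(p[2]); return np.c_[p[0]+cs*L[:,0]-s*L[:,1],p[1]+s*L[:,0]+cs*L[:,1],L[:,2]]
    r=least_squares(lambda p:(proj(c,W(p))-U).ravel(),x0,x_scale=[10,10,.1]); return r.x,r.fun.reshape(-1,2)
def rect(a,b,z): return np.array([[-a,-b,z],[a,-b,z],[a,b,z],[-a,b,z]],float)
# bridge, image: left = +y world, up=+x
hb=[[132.2,149.5],[163.5,138],[119.5,39.5],[86.7,53.5]]
if __name__=="__main__":
    # order for yaw~0: (-x,-y),(+x,-y),(+x,+y),(-x,+y): image right=-y, up=+x
    b,r=fit([(rect(56,20,26),[[163.5,138],[119.5,39.5],[86.7,53.5],[132.2,149.5]]),(rect(15,12,72),[[126,106.2],[113,78.5],[92.2,87],[106.2,115.2]])],[550,55,.2]); print("bridge",b,np.degrees(b[2]),"\n",r.round(1))
    g=rect(12,12,52); g[:,1]+=92
    bo,r=fit([(np.array([[30,110,6],[-30,110,6]]),[[261,94.3],[270,145]]),(g,[[295.3,127.3],[292,106.7],[270.3,108.3],[272.3,132.3]])],[540,-200,.2]); print("board",bo,np.degrees(bo[2]),"\n",r.round(1))
    s,r=fit([(rect(60,50,84),[[493.7,146],[497.7,14.3],[386.3,34.3],[393,162.3]])],[560,-250,.1]); print("top",s,np.degrees(s[2]),"\n",r.round(1))
    for u,v in [(261,94.3),(270,145),(357.3,75),(361.7,127)]: print(ray(c,u-.4,v-.4,6))
E
python3 fit1.py
```

```text
bridge [5.44293947e+02 5.54572637e+01 3.91451515e-01] 22.42851969463581 
 [[ 0.2 -0.3]
 [ 0.3 -0.3]
 [ 0.  -0.3]
 [ 0.5  0.1]
 [ 0.8  1.2]
 [ 0.  -0.8]
 [-1.  -0.3]
 [-0.8  0.8]]
board [ 5.47684530e+02 -2.09231903e+02  2.16393379e-01] 12.3984273178091 
 [[-0.3 -0.7]
 [-0.7 -1.2]
 [ 0.2  1. ]
 [ 0.1 -1. ]
 [-0.6  1.6]
 [ 1.2  0.1]]
top [ 5.60229764e+02 -2.67531709e+02  2.02722899e-01] 11.615166526233168 
 [[ 0.1  0.1]
 [ 0.4 -0.2]
 [-0.3  0. ]
 [-0.2  0.1]]
[552.62342575 -95.69444181   6.        ]
[ 493.33885722 -109.14083247    6.        ]
[ 578.15092777 -206.46533627    6.        ]
[ 519.17002229 -218.99846334    6.        ]
```

```bash
cat > fit2.py <<'E'
from fit1 import *
print(read_state()["joints"].round(3),read_state()["clock"])
g=np.array([0,92,52.])
U=np.array([[261,94.3],[270,145],[357.3,75],[361.7,127]])-.4
gp=np.array([[295.3,127.3],[292,106.7],[270.3,108.3],[272.3,132.3]]).mean(0)-.4
P=np.array([ray(c,u,v,6) for u,v in U]); G=ray(c,*gp,52)
def f(p):
    cs,s=np.cos(p[2]),np.sin(p[2]); l=lambda w:np.array([cs*(w[0]-p[0])+s*(w[1]-p[1]),-s*(w[0]-p[0])+cs*(w[1]-p[1])])
    a,b,d,e=[l(w) for w in P]; h=l(G)
    return np.array([a[0]-30,a[1]-110,b[0]+30,b[1]-110,d[0]-30,e[0]+30,h[0],h[1]-92])
r=least_squares(f,[547,-209,.2],x_scale=[10,10,.1]); bo=r.x; print("board",bo.round(2),np.degrees(bo[2]),r.fun.round(2))
cs,s=np.cos(bo[2]),np.sin(bo[2])
im=crop(c,255,10,250,160,3); 
draw(im,c,box(*bo,-30,30,-110,110,0,6),3,(255,10))
draw(im,c,box(*bo,-12,12,80,104,6,52),3,(255,10),(0,128,255))
st=(560.2,-267.5,np.radians(11.8))
for k in range(3): draw(im,c,box(*st,-60,60,-50,50,6+26*k,32+26*k),3,(255,10),(0,200,0))
for pr in (2,8,14): draw(im,c,box(*st,-50,50,50,50+pr,9,27),3,(255,10),(255,0,0))
cv2.imwrite("pics/w1fit.png",im)
E
python3 fit2.py
```

```text
[-0.275  0.115  1.67  -0.     1.357  1.259] 3.225
board [ 5.4797e+02 -2.0938e+02  2.3000e-01] 12.893189650760023 [-0.1  -0.22 -0.89 -0.1   0.07 -0.22  1.13  0.33]
```

View pics/w1fit.png

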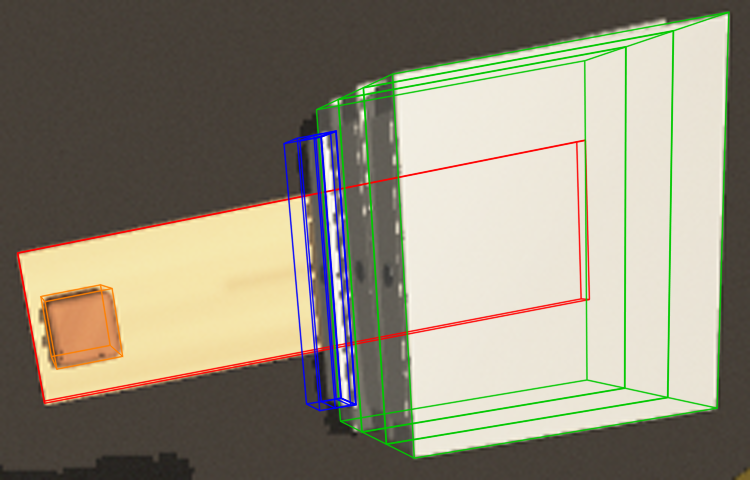

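Emit:
jog_arm(increments=[[0,0,0.8,0,0,-10.2,9.4],[0,0,0.8,0,0,-10,9.4],[0,0,0.8,0,0,-10,9.4],[0,0,0.8,0,0,-10,9.4],[0,0,0.8,0,0,-10,9.4],[0,0,0.8,0,0,-10,9.4],[0,0,0.8,0,0,-10,9.4],[0,0,0.8,0,0,-10,9.4],[0,0,0.8,0,0,-10,9.4],[0,0,0.8,0,0,-10,9.4],[0,0,0.8,0,0,-10,9.4],[0,0,0,0,0,0,9.4],[0,0,0,0,0,0,9.4]])

```text
clock: 4.85
eef_pos: [469.5, -94.3, 141.0]
eef_rot: [3.141, 0.0, 1.956]
wrist_force: [-0.1, -0.7, 0.5]
finger_gap: 94.0
```

```bash
python3 - <<'E'
from h import *
s=read_state(); print(s["eef_pos"],np.degrees(s["eef_rot"]),s["joints"].round(2)); print(inc([544.3,55.5,130],s))
E
```

```text
[469.459202  -94.3040103 140.9792472] [1.79981648e+02 1.39574514e-02 1.12096075e+02] [-0.27  0.2   1.78  0.    1.16 -0.66]
[11.06520622 12.56909517  1.0992552 ]
```

Emit:
jog_arm(increments=[[3.7,4.2,0.2,0,0,-0.3,7.0],[3.7,4.2,0.2,0,0,0,7.0],[3.67,4.17,0.2,0,0,0,7.0],[0,0,0,0,0,0,7.0],[0,0,0,0,0,0,7.0]])

```text
clock: 5.48
eef_pos: [542.9, 55.9, 134.7]
eef_rot: [-3.141, 0.0, 1.964]
wrist_force: [0.3, -1.4, -0.3]
finger_gap: 70.0
```

```bash
python3 - <<'E'
from h import *
s=read_state(); print(s["eef_pos"],np.degrees(s["eef_rot"]),s["clock"],s["finger_gap"]); print(inc([544.3,55.5,54],s))
c=camera("wrist"); im=c["image"][:,:,::-1].copy()
b=(544.3,55.46,.3915)
draw(im,c,box(*b,-56,56,-20,20,0,26)); draw(im,c,box(*b,-15,15,-12,12,26,72))
cv2.imwrite("pics/w2.png",im)
E
```

```text
[542.86913991  55.89238341 134.71516228] [-1.79992255e+02  5.90462241e-03  1.12543496e+02] 5.475 70.02201266144174
[-0.09026526  0.11820037  8.07150967]
```

View pics/w2.png

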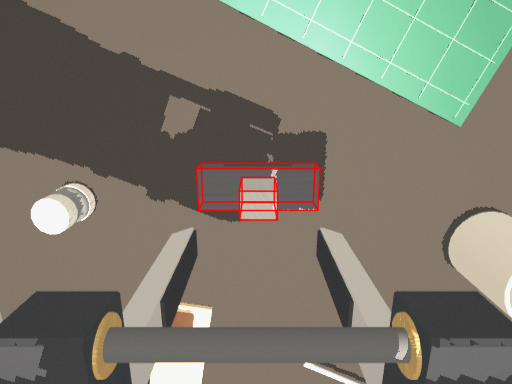

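```bash
python3 - <<'E'
from h import *
c=camera("wrist"); im=crop(c,180,140,160,100,5)
b=(544.3,55.46,.3915)
draw(im,c,box(*b,-56,56,-20,20,0,26),5,(180,140)); draw(im,c,box(*b,-15,15,-12,12,26,72),5,(180,140))
cv2.imwrite("pics/w2c.png",im)
E
```

```text
(no output)
```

View pics/w2c.png

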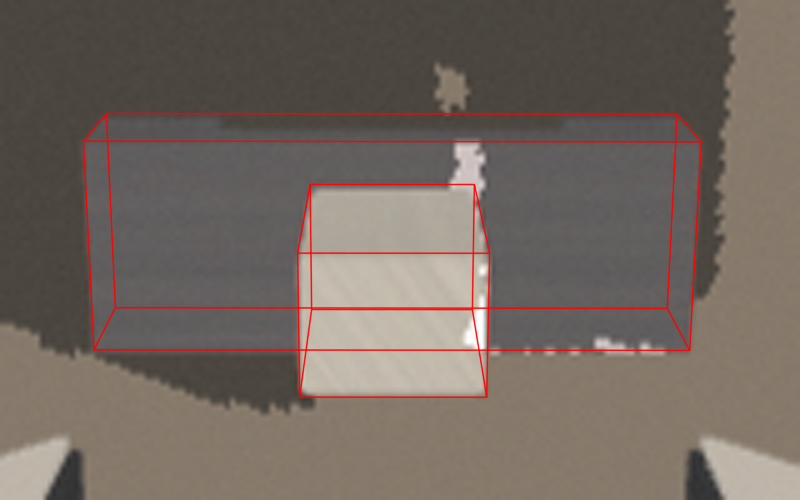

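The outline matches the bridge to under a millimetre in this second view. I'll go down and grasp it.

Emit:
jog_arm(increments=[[-0.05,0.06,2.7,0,0,0,6.0],[-0.04,0.06,2.7,0,0,0,6.0],[0,0,2.67,0,0,0,6.0],[0,0,0,0,0,0,6.0],[0,0,0,0,0,0,4.5],[0,0,0,0,0,0,2.0],[0,0,0,0,0,0,2.0],[0,0,0,0,0,0,2.0],[0,0,0,0,0,0,2.0]], squeeze=50)

```text
clock: 6.7
eef_pos: [544.6, 55.7, 54.5]
eef_rot: [3.141, 0.0, 1.966]
wrist_force: [-1.5, -1.7, 7.0]
finger_gap: 29.1
```

```bash
python3 - <<'E'
from h import *
s=read_state(); print(s["eef_pos"],np.degrees(s["eef_rot"]),s["clock"],s["finger_gap"],s["wrist_force"])
E
```

```text
[544.60111593  55.71582253  54.50825948] [1.79980390e+02 1.81857749e-02 1.12625157e+02] 6.7 29.075972302670504 [-1.51877524 -1.71108178  7.01485768]
```

Emit:
jog_arm(increments=[[0,0,-1.5,0,0,0,2.0],[0,0,-2.5,0,0,0,2.0],[0,0,-2.5,0,0,0,2.0],[0,0,-2.0,0,0,0,2.0],[0,0,-0.5,0,0,4.8,2.0],[0,0,0,0,0,4.9,2.0],[-2.0,-0.5,0,0,0,0,2.0],[-3.5,-0.9,0,0,0,0,2.0],[-4.0,-1.0,0,0,0,0,2.0],[-4.0,-1.0,0,0,0,0,2.0],[-4.0,-1.0,0,0,0,0,2.0],[-3.2,-0.8,0,0,0,0,2.0],[-2.0,-0.4,0,0,0,0,2.0],[0,0,0,0,0,0,2.0],[0,0,0,0,0,0,2.0]])

```text
clock: 8.57
eef_pos: [540.6, -177.2, 143.8]
eef_rot: [-3.141, -0.001, 1.797]
wrist_force: [0.1, 0.2, -8.6]
finger_gap: 29.3
```

```bash
cat > ck.py <<'E'
from h import *
bo=(547.97,-209.38,.2250)
BX=np.array([np.cos(bo[2]),np.sin(bo[2])]);BY=np.array([-np.sin(bo[2]),np.cos(bo[2])])
def st():
    s=read_state(); d=s["eef_pos"][:2]-np.array(bo[:2])
    print("board frame x,y:",(d@BX).round(2),(d@BY).round(2),"z",s["eef_pos"][2].round(2),"yaw-90",(np.degrees(s["eef_rot"][2])-90).round(2),"rp",np.degrees(s["eef_rot"][:2]).round(2),"t",s["clock"],"gap",s["finger_gap"].round(1),"F",s["wrist_force"].round(1), "F.y",(s["wrist_force"][:2]@BY).round(2),"M",s["moment"].round(2))
    return s
E
python3 - <<'E'
from ck import *
st(); c=camera("wrist"); im=c["image"][:,:,::-1].copy()
draw(im,c,box(547.97,-209.38,.225,-30,30,-110,110,0,6)); draw(im,c,box(547.97,-209.38,.225,-12,12,80,104,6,52))
cv2.imwrite("pics/w3.png",im)
c=camera("side"); cv2.imwrite("pics/s3.png",crop(c,190,90,160,150,4))
E
```

```text
Traceback (most recent call last):
  File "ck.py", line 6, in st
    print("board frame x,y:",(d@BX).round(2),(d@BY).round(2),"z",s["eef_pos"][2].round(2),"yaw-90",(np.degrees(s["eef_rot"][2])-90).round(2),"rp",np.degrees(s["eef_rot"][:2]).round(2),"t",s["clock"],"gap",s["finger_gap"].round(1),"F",s["wrist_force"].round(1), "F.y",(s["wrist_force"][:2]@BY).round(2),"M",s["moment"].round(2))
                                                                                                                                                                                                             ^^^^^^^^^^^^^^^^^^^^^
AttributeError: 'float' object has no attribute 'round'
```

```bash
sed -i 's/s\["finger_gap"\].round(1)/round(float(s["finger_gap"]),1)/' ck.py
python3 - <<'E'
from ck import *
st(); c=camera("wrist"); im=c["image"][:,:,::-1].copy()
draw(im,c,box(547.97,-209.38,.225,-30,30,-110,110,0,6)); draw(im,c,box(547.97,-209.38,.225,-12,12,80,104,6,52))
cv2.imwrite("pics/w3.png",im)
c=camera("side"); cv2.imwrite("pics/s3.png",crop(c,190,90,160,150,4))
E
```

```text
board frame x,y: -0.01 33.0 z 143.77 yaw-90 12.95 rp [-1.7997e+02 -4.0000e-02] t 8.575 gap 29.3 F [ 0.1  0.2 -8.6] F.y 0.14 M [ 0.02 -0.09  0.02]
```

View pics/w3.png

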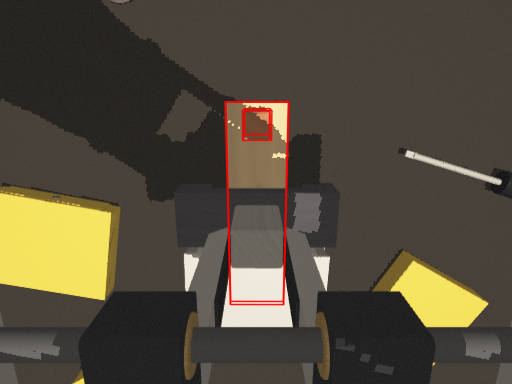

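View pics/s3.png

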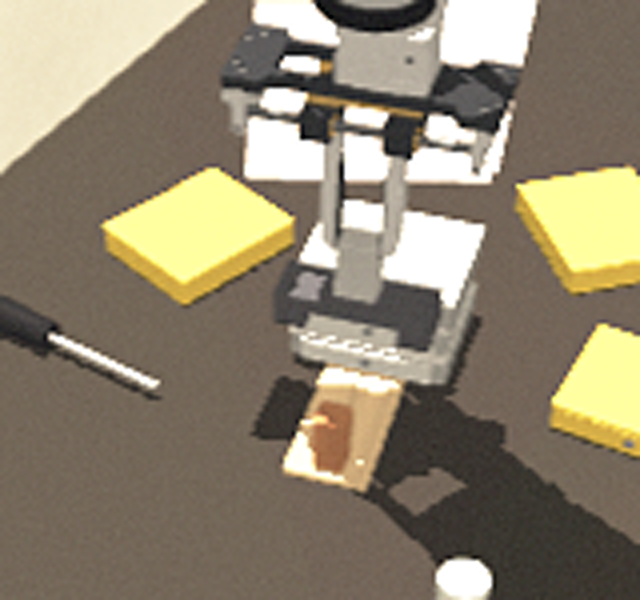

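```bash
python3 - <<'E'
from ck import *
c=camera("wrist"); im=crop(c,165,90,185,160,4)
o=(165,90)
draw(im,c,box(*bo,-30,30,-110,110,0,6),4,o); draw(im,c,box(*bo,-12,12,80,104,6,52),4,o)
s=read_state(); p=s["eef_pos"]; z0=p[2]-54.5
b=(p[0],p[1],s["eef_rot"][2]-np.pi/2)
draw(im,c,box(*b,-56,56,-20,20,z0,z0+26),4,o,(0,255,0)); draw(im,c,box(*b,-15,15,-12,12,z0+26,z0+72),4,o,(0,255,0))
cv2.imwrite("pics/w3c.png",im)
E
```

```text
(no output)
```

View pics/w3c.png

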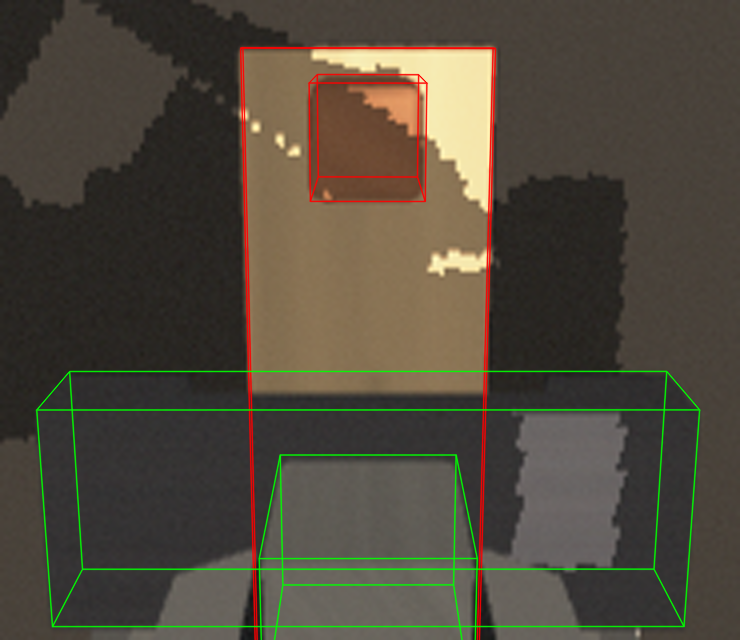

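Emit:
jog_arm(increments=[[0,0,1.5,0,0,0,2.0],[0,0,2.5,0,0,0,2.0],[0,0,2.2,0,0,0,2.0],[0,0,1.0,0,0,0,2.0],[0,0,0.8,0,0,0,2.0],[0,0,0.4,0,0,0,2.0],[0,0,0.3,0,0,0,2.0],[0,0,0,0,0,0,2.0],[0,0,0,0,0,0,2.0]])

```text
clock: 9.85
eef_pos: [540.8, -178.0, 57.2]
eef_rot: [3.141, 0.0, 1.796]
wrist_force: [0.1, 0.1, -9.3]
finger_gap: 29.2
```

```bash
python3 - <<'E'
from ck import *
st()
E
```

```text
board frame x,y: 0.03 32.13 z 57.25 yaw-90 12.92 rp [1.7997e+02 2.0000e-02] t 9.85 gap 29.2 F [ 0.1  0.1 -9.3] F.y 0.05 M [-0.02 -0.08  0.03]
```

```bash
python3 - <<'E'
from ck import *
import pickle
c=pickle.load(open("w1.pkl","rb")); g=cv2.cvtColor(c["image"],cv2.COLOR_RGB2GRAY)
for v in range(56,140,8):
    print(v,list(g[v,354:376]))
def by(u,v,z):
    w=ray(c,u,v,z); d=w[:2]-np.array(bo[:2]); return (d@BX).round(1),(d@BY).round(1)
for v in range(60,135,10):
    r=g[v,356:372].astype(int); k=np.argmax(np.diff(r)); print(v,356+k+.5,by(356+k+.5,v,27))
E
```

```text
56 [np.uint8(63), np.uint8(46), np.uint8(48), np.uint8(59), np.uint8(96), np.uint8(94), np.uint8(96), np.uint8(103), np.uint8(215), np.uint8(240), np.uint8(117), np.uint8(108), np.uint8(106), np.uint8(119), np.uint8(100), np.uint8(95), np.uint8(95), np.uint8(93), np.uint8(93), np.uint8(95), np.uint8(107), np.uint8(105)]
64 [np.uint8(36), np.uint8(40), np.uint8(39), np.uint8(39), np.uint8(94), np.uint8(94), np.uint8(93), np.uint8(95), np.uint8(134), np.uint8(240), np.uint8(239), np.uint8(117), np.uint8(95), np.uint8(113), np.uint8(116), np.uint8(93), np.uint8(95), np.uint8(94), np.uint8(96), np.uint8(96), np.uint8(126), np.uint8(106)]
72 [np.uint8(64), np.uint8(38), np.uint8(38), np.uint8(42), np.uint8(63), np.uint8(96), np.uint8(93), np.uint8(93), np.uint8(101), np.uint8(206), np.uint8(241), np.uint8(239), np.uint8(105), np.uint8(103), np.uint8(118), np.uint8(112), np.uint8(95), np.uint8(94), np.uint8(97), np.uint8(93), np.uint8(100), np.uint8(176)]
80 [np.uint8(229), np.uint8(228), np.uint8(227), np.uint8(117), np.uint8(118), np.uint8(99), np.uint8(94), np.uint8(91), np.uint8(92), n
[... 2151 characters left out ...]
101)]
136 [np.uint8(65), np.uint8(67), np.uint8(65), np.uint8(65), np.uint8(63), np.uint8(64), np.uint8(36), np.uint8(35), np.uint8(35), np.uint8(53), np.uint8(95), np.uint8(96), np.uint8(95), np.uint8(100), np.uint8(169), np.uint8(234), np.uint8(166), np.uint8(106), np.uint8(212), np.uint8(117), np.uint8(115), np.uint8(114)]
60 361.5 (np.float64(44.1), np.float64(-4.3))
70 362.5 (np.float64(33.7), np.float64(-4.4))
80 363.5 (np.float64(23.1), np.float64(-4.4))
90 364.5 (np.float64(12.3), np.float64(-4.5))
100 364.5 (np.float64(1.6), np.float64(-3.5))
110 365.5 (np.float64(-9.5), np.float64(-3.5))
120 366.5 (np.float64(-20.8), np.float64(-3.5))
130 367.5 (np.float64(-32.3), np.float64(-3.6))
```

Emit:
jog_arm(increments=[[0,0,0.1,0,0,0,2.0],[0,0,0.1,0,0,0,2.0],[-0.4,0,0,0,0,0,2.0],[-0.3,0,0,0,0,0,2.0],[0,0,0,0,0,0,2.0],[0,0,0,0,0,0,2.0]])

```text
clock: 10.6
eef_pos: [542.2, -184.8, 54.9]
eef_rot: [-3.142, -0.0, 1.796]
wrist_force: [0.7, 0.4, -9.5]
finger_gap: 29.3
```

```bash
python3 - <<'E'
from ck import *
st()
c=camera("wrist"); cv2.imwrite("pics/w4.png",c["image"][:,:,::-1])
c=camera("side"); cv2.imwrite("pics/s4.png",crop(c,230,110,100,100,6))
E
```

```text
board frame x,y: -0.18 25.23 z 54.89 yaw-90 12.92 rp [-1.8e+02 -1.0e-02] t 10.6 gap 29.3 F [ 0.7  0.4 -9.5] F.y 0.25 M [-0.01 -0.09 -0.01]
```

View pics/w4.png

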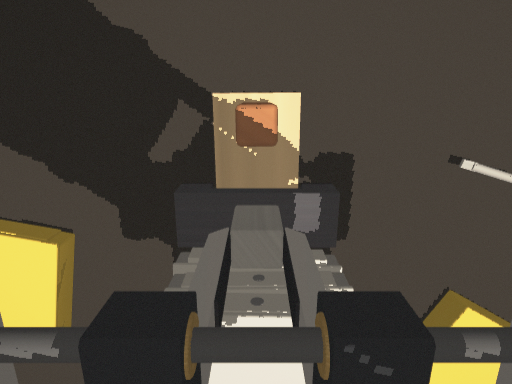

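View pics/s4.png

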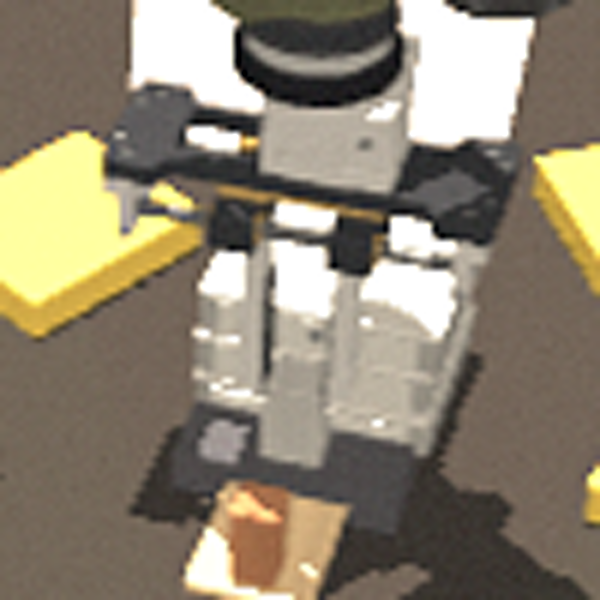

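Emit:
jog_arm(increments=[[-0.3,0.02,0,0,0,0,2.0],[-0.3,0,0,0,0,0,2.0],[-0.15,0,0,0,0,0,2.0],[0,0,0,0,0,0,2.0],[0,0,0,0,0,0,2.0]])

```text
clock: 11.32
eef_pos: [544.1, -192.0, 54.9]
eef_rot: [-3.142, -0.0, 1.796]
wrist_force: [-0.2, 0.9, -9.6]
finger_gap: 29.2
```

```bash
python3 - <<'E'
from ck import *
st()
E
```

```text
board frame x,y: 0.07 17.77 z 54.91 yaw-90 12.92 rp [-180.   -0.] t 11.325 gap 29.2 F [-0.2  0.9 -9.6] F.y 0.96 M [-0.02 -0.09  0.02]
```

Emit:
jog_arm(increments=[[0,0,0,0,0,0,2.0]])

```text
clock: 11.45
eef_pos: [544.1, -192.0, 54.9]
eef_rot: [-3.142, -0.0, 1.796]
wrist_force: [0.5, 1.0, -8.4]
finger_gap: 29.5
```

Emit:
jog_arm(increments=[[-0.02,0,0,0,0,0,2.0],[0,0,0,0,0,0,2.0]])

```text
clock: 11.7
eef_pos: [544.2, -192.3, 54.9]
eef_rot: [3.142, 0.0, 1.796]
wrist_force: [0.3, -0.2, -9.0]
finger_gap: 29.6
```

Emit:
jog_arm(increments=[[-0.02,0,0,0,0,0,2.0],[0,0,0,0,0,0,2.0]])

```text
clock: 11.95
eef_pos: [544.2, -192.5, 54.9]
eef_rot: [-3.142, -0.0, 1.796]
wrist_force: [-0.7, 0.5, -9.9]
finger_gap: 29.5
```

Emit:
jog_arm(increments=[[0,0,0,0,0,0,2.0]])

```text
clock: 12.08
eef_pos: [544.2, -192.5, 55.0]
eef_rot: [3.142, 0.0, 1.796]
wrist_force: [-0.2, 0.1, -10.3]
finger_gap: 29.4
```

```bash
cat >> ck.py <<'E'
def av(n=8):
    F=[];P=[];M=[]
    for i in range(n):
        camera("wrist"); s=read_state(); F.append(s["wrist_force"]);P.append(s["eef_pos"]);M.append(s["moment"])
    F=np.array(F);p=np.mean(P,0);d=p[:2]-np.array(bo[:2])
    print("y %.2f x %.2f z %.2f"%(d@BY,d@BX,p[2]),"F",F.mean(0).round(2),"F.y %.2f +- %.2f"%((F[:,:2]@BY).mean(),(F[:,:2]@BY).std()/n**.5),"M",np.mean(M,0).round(3),"t",s["clock"])
E
python3 -c "
from ck import *
av()"
```

```text
y 17.32 x 0.08 z 54.92 F [ 0.13  0.12 -9.4 ] F.y 0.09 +- 0.17 M [-0.009 -0.104  0.007] t 12.475
```

Emit:
jog_arm(increments=[[-0.03,0,0,0,0,0,2.0],[-0.02,0,0,0,0,0,2.0]])

```text
clock: 12.72
eef_pos: [544.3, -192.9, 54.9]
eef_rot: [3.142, -0.0, 1.796]
wrist_force: [-0.3, 0.8, -8.6]
finger_gap: 29.1
```

```bash
python3 -c "
from ck import *
av()"
```

```text
y 16.87 x 0.08 z 54.94 F [ 0.02  1.05 -8.85] F.y 1.02 +- 0.17 M [ 0.259 -0.04  -0.066] t 13.125
```

Emit:
jog_arm(increments=[[-0.02,0,0,0,0,0,2.0]])

```text
clock: 13.25
eef_pos: [544.3, -193.1, 54.9]
eef_rot: [-3.141, -0.0, 1.796]
wrist_force: [-0.9, 1.2, -7.7]
finger_gap: 29.2
```

```bash
python3 -c "
from ck import *
av()"
```

```text
y 16.63 x 0.04 z 54.92 F [-0.56  1.54 -8.59] F.y 1.62 +- 0.16 M [ 0.29   0.073 -0.071] t 13.65
```

Emit:
jog_arm(increments=[[0.02,0,0.02,0,0,0,2.0],[0,0,0.03,0,0,0,2.0],[0,0,0,0,0,0,2.0]])

```text
clock: 14.02
eef_pos: [544.3, -193.0, 54.6]
eef_rot: [3.141, 0.0, 1.796]
wrist_force: [-1.1, 0.7, -4.9]
finger_gap: 29.2
```

```bash
python3 -c "
from ck import *
av()"
```

```text
y 16.78 x 0.11 z 54.61 F [-2.05  1.65 -3.63] F.y 2.07 +- 0.11 M [ 0.316  0.446 -0.047] t 14.425
```

Emit:
jog_arm(increments=[[0,0,0.03,0,0,0,2.0],[0,0,0,0,0,0,2.0]])

```text
clock: 14.68
eef_pos: [544.4, -193.0, 54.6]
eef_rot: [3.141, 0.0, 1.796]
wrist_force: [-4.5, 2.1, 0.8]
finger_gap: 29.3
```

```bash
python3 -c "
from ck import *
av(6)"
```

```text
y 16.78 x 0.13 z 54.57 F [-5.34  2.56  1.75] F.y 3.69 +- 0.13 M [ 0.463  0.891 -0.052] t 14.975
```

Emit:
jog_arm(increments=[[0,0,0,0,0,0,3.6],[0,0,0,0,0,0,4.6],[0,0,0,0,0,0,5.6],[0,0,0,0,0,0,5.6],[0,0,-2.0,0,0,0,5.6],[0,0,-4.0,0,0,0,5.6],[0,0,-4.0,0,0,0,5.6],[3.0,0,-1.0,0,0,0,5.6],[4.5,0,0,0,0,0,5.6],[0,0,0,0,0,0,5.6],[0,0,0,0,0,0,5.6]])

```text
clock: 16.35
eef_pos: [527.7, -120.2, 164.3]
eef_rot: [3.141, 0.0, 1.797]
wrist_force: [-0.1, -0.1, -0.0]
finger_gap: 56.2
```

```bash
python3 - <<'E'
from ck import *
import pickle
st()
c=camera("wrist"); pickle.dump({k:c[k] for k in("image","K","rvec","tvec")},open("w5.pkl","wb"))
im=c["image"][:,:,::-1].copy(); cv2.imwrite("pics/w5raw.png",im)
draw(im,c,box(*bo,-30,30,-110,110,0,6)); draw(im,c,box(*bo,-12,12,80,104,6,52))
p=np.array(bo[:2])+BY*16.7
draw(im,c,box(*p,bo[2],-56,56,-20,20,0,26),col=(0,255,0));draw(im,c,box(*p,bo[2],-15,15,-12,12,26,72),col=(0,255,0))
draw(im,c,box(560.2,-267.5,.206,-60,60,-50,50,58,84),col=(255,0,0))
cv2.imwrite("pics/w5.png",im)
cv2.imwrite("pics/w5c.png",cv2.resize(im[70:270,160:370],None,fx=3,fy=3,interpolation=cv2.INTER_CUBIC))
cv2.imwrite("pics/w5d.png",cv2.resize(c["image"][70:270,160:370,::-1],None,fx=3,fy=3,interpolation=cv2.INTER_CUBIC))
E
```

```text
board frame x,y: 0.18 91.46 z 164.27 yaw-90 12.94 rp [1.7998e+02 2.0000e-02] t 16.35 gap 56.2 F [-0.1 -0.1 -0. ] F.y -0.04 M [ 0.   -0.09 -0.02]
```

View pics/w5.png

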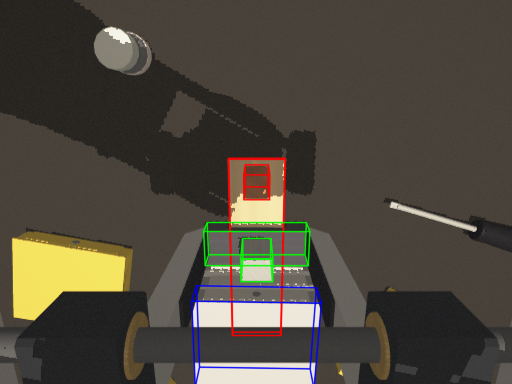

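View pics/w5c.png

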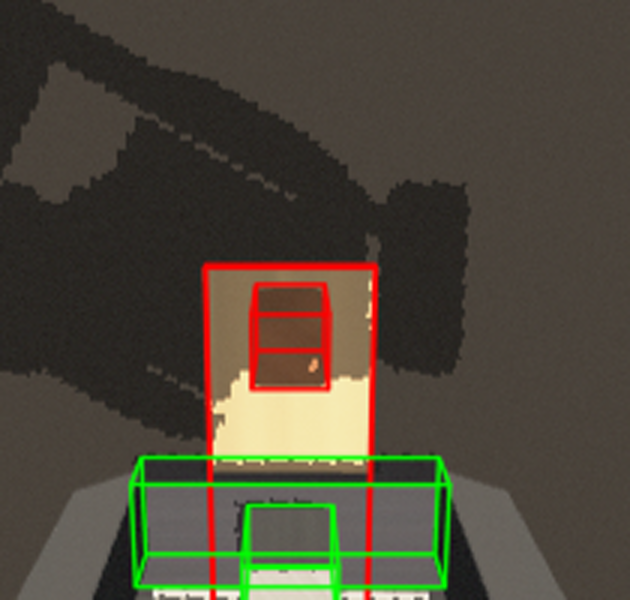

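View pics/w5d.png

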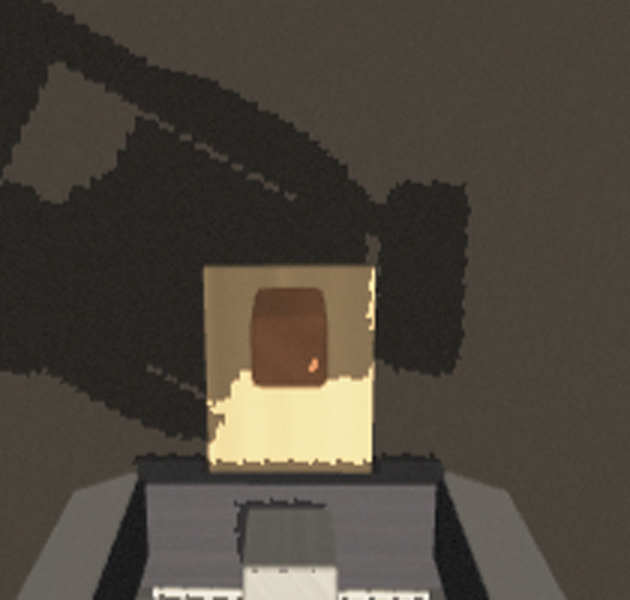

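Emit:
jog_arm(increments=[[0.05,-0.02,3.0,0,0,0,5.6],[0,0,4.5,0,0,0,5.6],[0,0,3.0,0,0,0,5.6],[0,0,1.6,0,0,0,5.6],[0,0,1.0,0,0,0,5.6],[0,0,0,0,0,0,5.6],[0,0,0,0,0,0,4.0],[0,0,0,0,0,0,3.0],[0,0,0,0,0,0,1.5],[0,0,0,0,0,0,1.5],[0,0,0,0,0,0,1.5],[0,0,0,0,0,0,1.5]], squeeze=45)

```text
clock: 17.9
eef_pos: [527.4, -119.4, 33.4]
eef_rot: [3.141, 0.0, 1.796]
wrist_force: [-2.3, 0.9, 5.9]
finger_gap: 23.6
```

```bash
python3 -c "
from ck import *
st();av(5)"
```

```text
board frame x,y: -0.03 92.29 z 33.38 yaw-90 12.93 rp [1.7998e+02 1.0000e-02] t 17.9 gap 23.6 F [-2.3  0.9  5.9] F.y 1.38 M [ 0.09  0.1  -0.01]
y 92.28 x -0.02 z 33.39 F [-0.77  0.7   5.35] F.y 0.86 +- 0.14 M [0.106 0.142 0.024] t 18.15
```

Emit:
jog_arm(increments=[[0.1,0,-0.02,0,0,0,1.5],[0.2,0,0,0,0,0,1.5],[0.3,0,0,0,0,0,1.5],[0.3,0,0,0,0,0,1.5],[0.3,0,0,0,0,0,1.5],[0.3,0,0,0,0,0,1.5],[0.3,0,0,0,0,0,1.5],[0.3,0,0,0,0,0,1.5],[0.3,0,0,0,0,0,1.5]])

```text
clock: 19.27
eef_pos: [521.9, -96.1, 33.4]
eef_rot: [3.141, 0.001, 1.796]
wrist_force: [0.9, -5.0, 1.2]
finger_gap: 23.4
```

```bash
python3 - <<'E'
from ck import *
st(); av(4)
c=camera("side"); cv2.imwrite("pics/s6.png",crop(c,230,110,100,100,6))
c=camera("wrist"); im=c["image"][:,:,::-1].copy()
p=np.array(bo[:2])+BY*16.7
draw(im,c,box(*p,bo[2],-56,56,-20,20,0,26),col=(0,255,0));draw(im,c,box(*p,bo[2],-15,15,-12,12,26,72),col=(0,255,0))
cv2.imwrite("pics/w6.png",im)
E
```

```text
board frame x,y: -0.11 116.21 z 33.41 yaw-90 12.92 rp [1.7998e+02 3.0000e-02] t 19.275 gap 23.4 F [ 0.9 -5.   1.2] F.y -5.11 M [-1.   -0.34 -0.04]
y 116.48 x -0.10 z 33.41 F [ 0.87 -2.23  2.75] F.y -2.37 +- 0.51 M [-0.46  -0.197  0.022] t 19.475
```

View pics/w6.png

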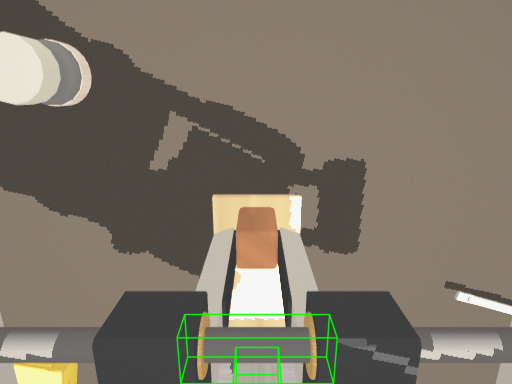

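View pics/s6.png

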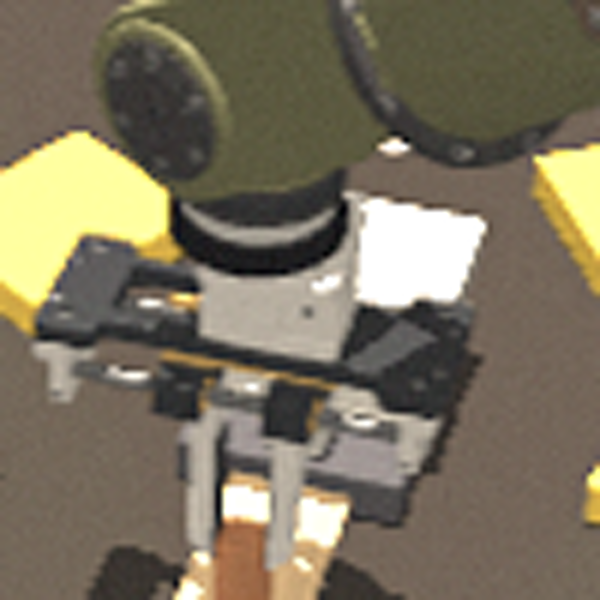

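Emit:
jog_arm(increments=[[0.2,0.01,0,0,0,0,1.5],[0.3,0,0,0,0,0,1.5],[0.3,0,0,0,0,0,1.5],[0.3,0,0,0,0,0,1.5],[0.3,0,0,0,0,0,1.5],[0.3,0,0,0,0,0,1.5],[0.3,0,0,0,0,0,1.5],[0.3,0,0,0,0,0,1.5],[0.3,0,0,0,0,0,1.5],[0.3,0,0,0,0,0,1.5],[0.3,0,0,0,0,0,1.5],[0.3,0,0,0,0,0,1.5],[0.3,0,0,0,0,0,1.5],[0.3,0,0,0,0,0,1.5],[0.3,0,0,0,0,0,1.5],[0.3,0,0,0,0,0,1.5]])

```text
clock: 21.58
eef_pos: [511.6, -50.6, 33.4]
eef_rot: [3.141, 0.001, 1.796]
wrist_force: [1.1, -6.4, 3.0]
finger_gap: 23.1
```

```bash
python3 - <<'E'
from ck import *
st(); av(4)
c=camera("scene"); cv2.imwrite("pics/c7.png",crop(c,180,90,130,130,5))
c=camera("wrist"); im=c["image"][:,:,::-1].copy()
p=np.array(bo[:2])+BY*16.7
draw(im,c,box(*p,bo[2],-56,56,-20,20,0,26),col=(0,255,0));draw(im,c,box(*p,bo[2],-15,15,-12,12,26,72),col=(0,255,0))
cv2.imwrite("pics/w7.png",im)
E
```

```text
board frame x,y: -0.07 162.89 z 33.37 yaw-90 12.92 rp [1.7999e+02 5.0000e-02] t 21.575 gap 23.1 F [ 1.1 -6.4  3. ] F.y -6.54 M [-1.28 -0.37  0.04]
y 163.29 x -0.05 z 33.39 F [ 1.03 -3.02  3.42] F.y -3.17 +- 0.17 M [-0.667 -0.263 -0.013] t 21.775
```

View pics/c7.png

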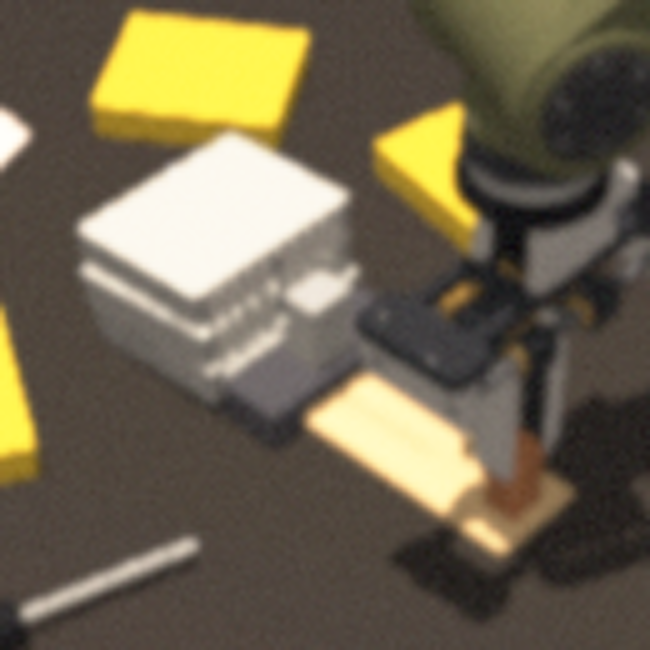

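View pics/w7.png

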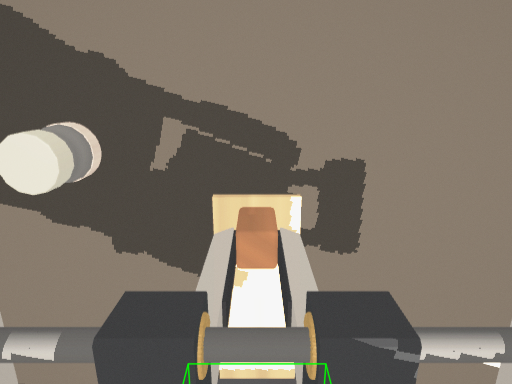

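Emit:
jog_arm(increments=[[0.2,0,0,0,0,0,1.5],[0.3,0,0,0,0,0,1.5],[0.3,0,0,0,0,0,1.5],[0.3,0,0,0,0,0,1.5],[0.3,0,0,0,0,0,1.5],[0.3,0,0,0,0,0,1.5],[0.3,0,0,0,0,0,1.5],[0.3,0,0,0,0,0,1.5],[0.3,0,0,0,0,0,1.5],[0.3,0,0,0,0,0,1.5],[0.3,0,0,0,0,0,1.5],[0.3,0,0,0,0,0,1.5],[0.3,0,0,0,0,0,1.5],[0.3,0,0,0,0,0,1.5],[0.3,0,0,0,0,0,1.5],[0.3,0,0,0,0,0,1.5],[0.3,0,0,0,0,0,1.5]])

```text
clock: 24.0
eef_pos: [500.2, -1.2, 33.4]
eef_rot: [3.141, 0.0, 1.796]
wrist_force: [-0.1, -8.3, 14.6]
finger_gap: 23.6
```

```bash
python3 - <<'E'
from ck import *
st(); av(4)
c=camera("scene"); cv2.imwrite("pics/c8.png",crop(c,180,90,130,130,5))
c=camera("side"); cv2.imwrite("pics/s8.png",crop(c,210,110,120,120,5))
E
```

```text
board frame x,y: -0.09 213.53 z 33.42 yaw-90 12.92 rp [179.99   0.  ] t 24.0 gap 23.6 F [-0.1 -8.3 14.6] F.y -8.09 M [-1.72 -0.06  0.03]
y 213.85 x -0.14 z 33.37 F [ 0.07 -0.78  7.94] F.y -0.77 +- 0.18 M [-0.134 -0.209  0.017] t 24.2
```

View pics/c8.png

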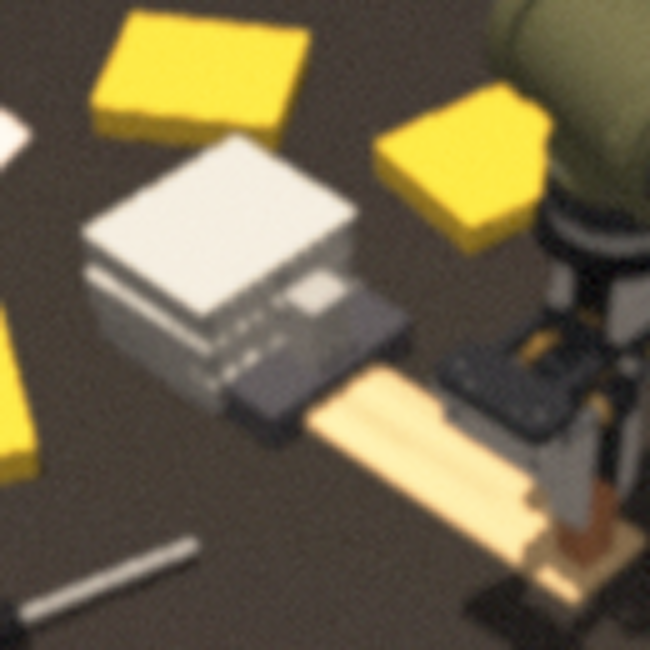

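View pics/s8.png

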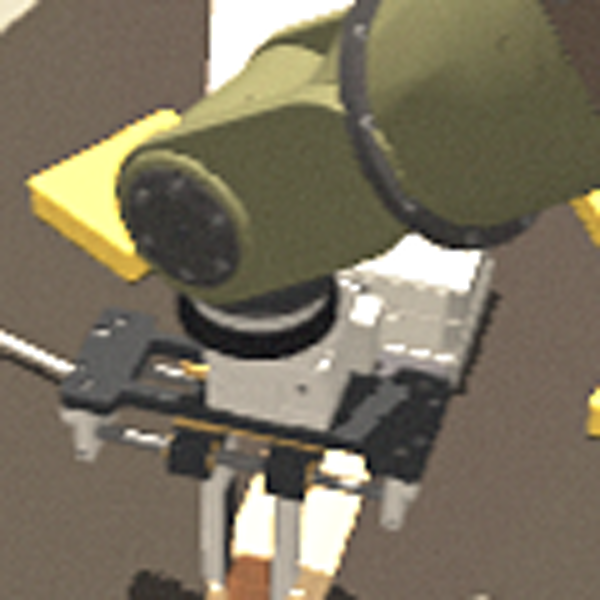

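Emit:
jog_arm(increments=[[0,0,-0.03,0,0,0,1.5],[0.2,0,0,0,0,0,1.5],[0.3,0,0,0,0,0,1.5],[0.4,0,0,0,0,0,1.5],[0.4,0,0,0,0,0,1.5],[0.4,0,0,0,0,0,1.5],[0.5,0,0,0,0,0,1.5],[0.5,0,0,0,0,0,1.5],[0.5,0,0,0,0,0,1.5],[0.5,0,0,0,0,0,1.5],[0.5,0,0,0,0,0,1.5],[0.5,0,0,0,0,0,1.5],[0.5,0,0,0,0,0,1.5],[0.4,0,0,0,0,0,1.5],[0.3,0,0,0,0,0,1.5],[0,0,0,0,0,0,1.5]])

```text
clock: 26.3
eef_pos: [487.0, 56.2, 33.6]
eef_rot: [3.142, 0.0, 1.797]
wrist_force: [-0.9, 1.1, -0.4]
finger_gap: 23.3
```

```bash
python3 - <<'E'
from ck import *
import pickle
st()
c=camera("scene"); cv2.imwrite("pics/c9.png",c["image"][:,:,::-1]); pickle.dump({k:c[k] for k in("image","K","rvec","tvec")},open("c9.pkl","wb"))
im=crop(c,250,220,210,155,3); cv2.imwrite("pics/c9mat.png",im)
c=camera("side"); cv2.imwrite("pics/s9.png",c["image"][:,:,::-1]);pickle.dump({k:c[k] for k in("image","K","rvec","tvec")},open("s9.pkl","wb"))
cv2.imwrite("pics/s9mat.png",crop(c,80,245,190,139,4))
E
```

```text
board frame x,y: -0.14 272.47 z 33.64 yaw-90 12.94 rp [180.   0.] t 26.3 gap 23.3 F [-0.9  1.1 -0.4] F.y 1.29 M [ 0.01 -0.06  0.02]
```

View pics/c9.png

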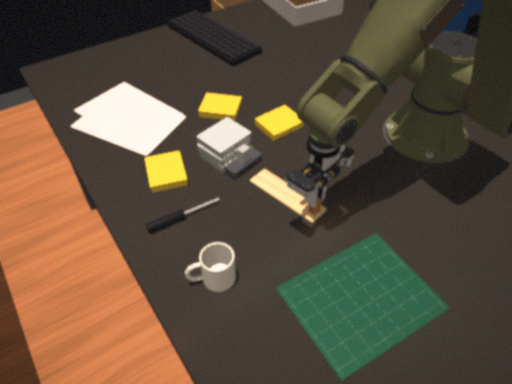

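View pics/c9mat.png

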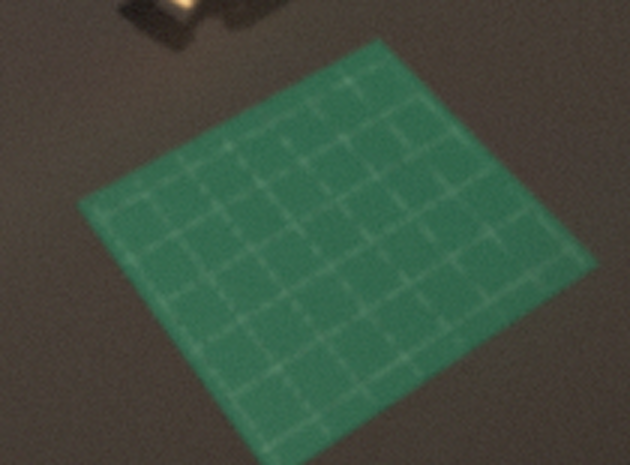

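View pics/s9mat.png

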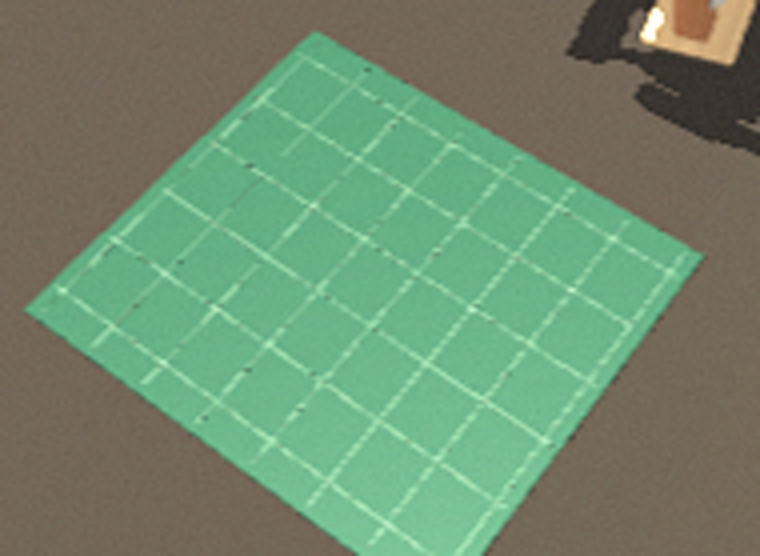

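```bash
python3 - <<'E'
from h import *
import pickle
cs=[pickle.load(open(f,"rb")) for f in("c9.pkl","s9.pkl")]
U=[np.array([[276,287.7],[376,232.7],[449.3,307.3],[348,374]])-.4,np.array([[159,252.5],[256,309],[86,322.5]])-.4]
for c,u in zip(cs,U):
    print(np.array([ray(c,*q,2) for q in u]).round(1))
E
```

```text
[[698.8 179.6   2. ]
 [401.  192.6   2. ]
 [413.1 431.1   2. ]
 [693.1 415.4   2. ]]
[[699.  179.8   2. ]
 [400.1 196.    2. ]
 [711.7 420.4   2. ]]
```

Emit:
jog_arm(increments=[[0,0,-0.5,0,0,0,1.5],[0,0,-1.5,0,0,0,1.5],[0,0,-2.5,0,0,0,1.5],[0,0,-2.5,0,0,0,1.5],[0,0,-2.5,0,0,0,1.5],[0,0,-1.0,0,0,0,1.5],[0,0,0,0,0,0,1.5]], squeeze=55)

```text
clock: 27.28
eef_pos: [487.2, 56.0, 139.1]
eef_rot: [3.14, 0.0, 1.796]
wrist_force: [0.6, -0.1, -1.9]
finger_gap: 23.6
```

Emit:
jog_arm(increments=[[2.0,0.3,0,0,0,0,1.5],[3.6,0.5,0,0,0,0,1.5],[4.2,0.6,0,0,0,0,1.5],[4.2,0.6,0,0,0,0,1.5],[4.2,0.6,0,0,0,0,1.5],[4.2,0.5,0,0,0,0,1.5],[2.4,0.3,0,0,0,0,1.5],[0.5,0,0,0,0,-4.3,1.5],[0,0,0,0,0,-8,1.5],[0,0,0,0,0,-9,1.5],[0,0,0,0,0,-9,1.5],[0,0,0,0,0,-9,1.5],[0,0,0,0,0,-9,1.5],[0,0,0,0,0,-9,1.5],[0,0,0,0,0,-9,1.5],[0,0,0,0,0,-6,1.5],[0,0,0,0,0,-2,1.5],[0,0,0,0,0,0,1.5],[0,0,0,0,0,0,1.5]])

```text
clock: 29.65
eef_pos: [463.5, 310.2, 138.4]
eef_rot: [-3.141, -0.0, 3.092]
wrist_force: [0.6, -0.3, -0.0]
finger_gap: 23.2
```

```bash
python3 - <<'E'
from ck import *
s=st(); print(s["eef_pos"],np.degrees(s["eef_rot"]),s["joints"].round(2),inc([463.8,310.5,36]))
for n in("wrist","side","scene"):
    c=camera(n); im=c["image"][:,:,::-1].copy()
    p=s["eef_pos"]; y=s["eef_rot"][2]-np.pi/2; b=p[:2]-92.3*np.array([-np.sin(y),np.cos(y)]); z0=p[2]-33.5
    draw(im,c,box(*b,y,-30,30,-110,110,z0,z0+6)); draw(im,c,box(556,306,-.049,-150,150,-120,120,0,2),col=(255,0,0))
    cv2.imwrite(f"pics/{n}10.png",im)
E
```

```text
board frame x,y: 33.62 525.32 z 138.39 yaw-90 87.14 rp [-1.7999e+02 -2.0000e-02] t 29.65 gap 23.2 F [ 0.6 -0.3 -0. ] F.y -0.39 M [ 0.07 -0.1  -0.03]
[463.5356663  310.19886935 138.39152389] [-1.79989994e+02 -1.97263413e-02  1.77137059e+02] [ 0.52  0.37  1.57  0.    1.2  -1.  ] [-0.02842155  0.03318395 10.23913757]
```

View pics/wrist10.png

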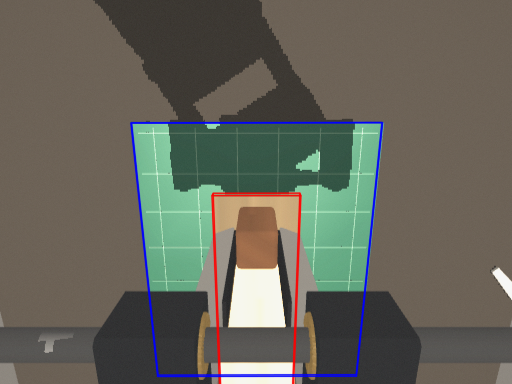

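View pics/side10.png

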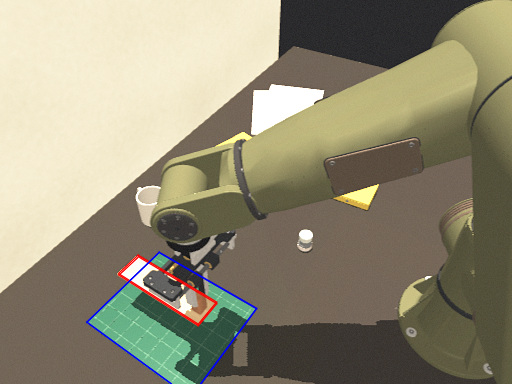

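View pics/scene10.png

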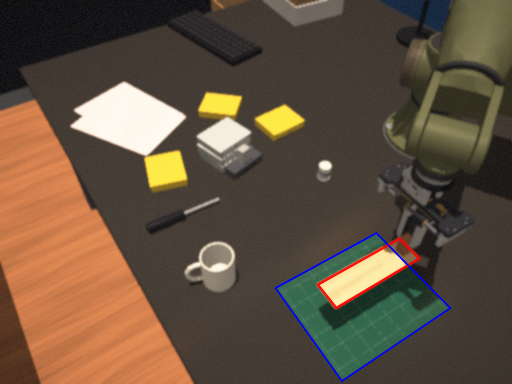

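Emit:
jog_arm(increments=[[0,0.03,1.5,0,0,0,1.5],[0,0,2.5,0,0,0,1.5],[0,0,2.5,0,0,0,1.5],[0,0,2.0,0,0,0,1.5],[0,0,1.0,0,0,0,1.5],[0,0,0.4,0,0,0,1.5],[0,0,0.2,0,0,0,1.5],[0,0,0.1,0,0,0,1.5],[0,0,0,0,0,0,1.5],[0,0,0,0,0,0,1.5]])

```text
clock: 31.05
eef_pos: [463.8, 310.6, 36.9]
eef_rot: [3.141, 0.0, 3.093]
wrist_force: [-0.3, -0.5, -1.3]
finger_gap: 23.0
```

```bash
python3 -c "
from ck import *
av(5)"
```

```text
y 525.64 x 33.85 z 36.76 F [-0.2   0.26 -0.67] F.y 0.30 +- 0.14 M [ 0.07  -0.077 -0.015] t 31.3
```

Emit:
jog_arm(increments=[[0,0,0.05,0,0,0,1.5],[0,0,0.05,0,0,0,1.5],[0,0,0,0,0,0,1.5]])

```text
clock: 31.68
eef_pos: [463.6, 310.5, 35.6]
eef_rot: [-3.142, -0.0, 3.093]
wrist_force: [-0.1, 0.5, -0.9]
finger_gap: 23.1
```

```bash
python3 -c "
from ck import *
av(5)"
```

```text
y 525.63 x 33.81 z 35.63 F [-0.22 -0.08 -0.61] F.y -0.03 +- 0.14 M [ 0.043 -0.114  0.004] t 31.925
```

Emit:
jog_arm(increments=[[0,0,0.04,0,0,0,1.5],[0,0,0,0,0,0,1.5]])

```text
clock: 32.17
eef_pos: [463.7, 310.6, 35.4]
eef_rot: [3.142, 0.0, 3.093]
wrist_force: [-1.1, -0.6, 2.9]
finger_gap: 23.4
```

```bash
python3 -c "
from ck import *
av(4)"
```

```text
y 525.63 x 33.83 z 35.40 F [-1.48 -0.81  3.97] F.y -0.46 +- 0.09 M [-0.137  0.135  0.024] t 32.375
```

Contact with the mat. I'll release, rise and back off to look.

Emit:
jog_arm(increments=[[0,0,0,0,0,0,3.0],[0,0,0,0,0,0,4.0],[0,0,0,0,0,0,5.0],[0,0,0,0,0,0,5.0],[0,0,-1.5,0,0,0,5.0],[0,0,-4.0,0,0,0,5.0],[0,0,-5.0,0,0,0,5.0],[0,0,-5.0,0,0,0,5.0],[0,0,-5.0,0,0,0,5.0],[0,0,0,0,0,0,5.0],[0,0,0,0,0,0,5.0]])

```text
clock: 33.75
eef_pos: [463.4, 310.4, 240.2]
eef_rot: [-3.142, -0.0, 3.093]
wrist_force: [0.1, 0.5, -1.4]
finger_gap: 50.2
```

```bash
python3 - <<'E'
from ck import *
s=st()
for n in("wrist","side","scene"):
    c=camera(n); im=c["image"][:,:,::-1].copy()
    y=np.radians(87.2); b=(556,306)
    if n!="scene": draw(im,c,box(*b,y,-30,30,-110,110,2,8))
    cv2.imwrite(f"pics/{n}11.png",im)
    if n=="scene": 
        im=crop(c,180,90,120,120,5); o=(180,90)
        p=np.array(bo[:2])+BY*16.7
        draw(im,c,box(*p,bo[2],-56,56,-20,20,0,26),5,o,(0,255,0))
        for k in range(3): draw(im,c,box(560.2,-267.5,.206,-60,60,-50,50,26*k,26*k+26),5,o,(255,0,0))
        cv2.imwrite("pics/stack11.png",im)
E
```

```text
board frame x,y: 33.48 525.52 z 240.16 yaw-90 87.22 rp [-1.8e+02 -1.0e-02] t 33.75 gap 50.2 F [ 0.1  0.5 -1.4] F.y 0.49 M [ 0.05 -0.12 -0.06]
```

View pics/wrist11.png

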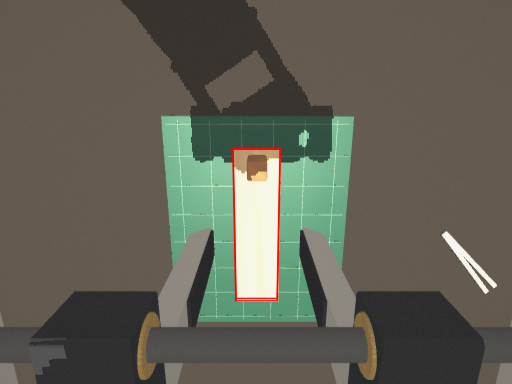

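View pics/scene11.png

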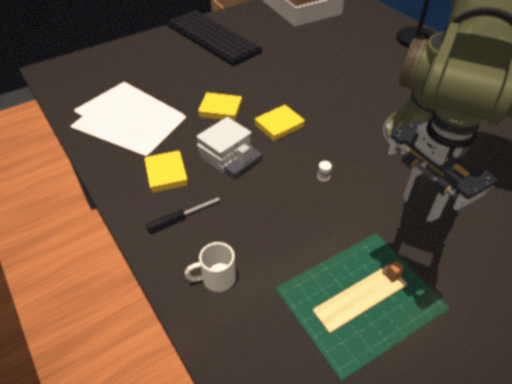

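View pics/stack11.png

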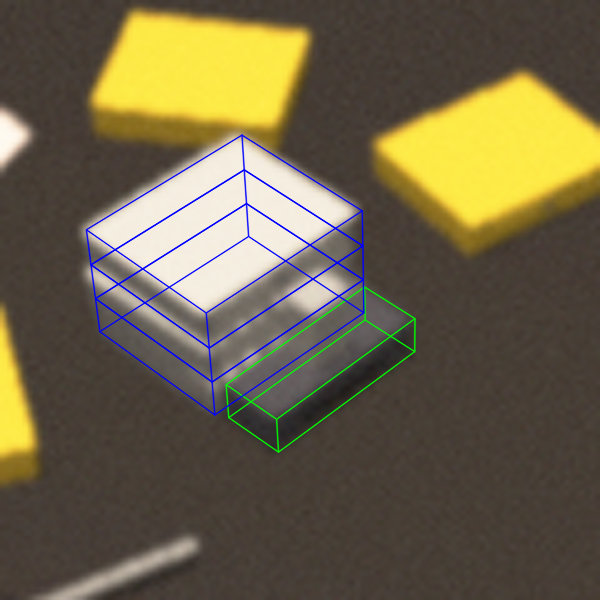

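```bash
python3 -c "
from cell import *
print(sign_off())"
```

```text
the job is handed in; nothing more can be done
None
```

The board is lying flat in the middle of the cutting mat, released. The bridge is standing where I put it, and the stack is down on the desk. I handed the job in at about 34 s.

- **Bridge:** I set it astride the board and eased it forward until the wrist sensor showed about 1–1.6 N against the drawer. I backed off 0.2 mm before lowering it and letting go. The side force rose to about 6 N against the gripper as the feet took the weight. The picture after release showed the bridge in place and the board not moved.
- **Pulling the board:** I drew it about 180 mm straight out by its grip, staying within 0.2 mm of its own axis. The pull reached about 8 N, and the grip's vertical force peaked near 15 N just after the stack came off the board. I eased the grip up 0.3 mm and the force was gone by the end of the pull.
- **Last checks:** The final overlays showed the bridge where I placed it and all three cases flat on the desk within about 1–2 mm of their starting place. The board was centred on the mat, lined up with its long side. The other things on the desk looked unmoved.

One check disagreed: one mat corner I picked in the scene camera did not fit the rest. I took the mat centre from the other corners in the two fixed views, which agreed to about 2–4 mm.

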